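Snap the lure box shut

TASK

On the plank are two identical clear slide-top boxes, both standing part open. Slide the lid of the one that holds the lures fully home, forcing it over the small ridge at the end so that it stays shut. Leave the empty box's lid open as it is, to air.

Things in the scene. Friction and masses are not known exactly. Their poses are not given: they have to be found in the camera images.
- lure_grip (a point): Centre of the orange grip rib on the lid of the box that HOLDS THREE LURES (two red-white, one yellow-green). The rib stands on the middle of the clear lid: 12 mm thick along the slide, 44 mm long across it, 24 mm tall; this point is half-way up it, 12 mm above the lid's upper face. Axes: x along the channel in the closing direction, z up.
- lure_lid (a joint): How far that lid is open, m: 0 fully home, growing as it slides open (against x of lure_grip) to 0.085. It cannot come off. Sliding takes about 2 N. Between 0.013 and 0.007 a bead on its leading edge must be forced over a white springy ridge strip, about 5 to 10 N more; past that the ridge helps it home and holds it.
- lure_box: The box with the lures, 150 mm along the slide (its x axis, closing way), 80 wide, 40 high, screwed to the 20 mm plank; origin under its centre. Clear sides, blue grooves: lips 34 to 40 mm either side of the middle, their tops 3.5 mm above the lid's upper face; blue end wall at the closing end, same height. The lid is 140 x 72 x 3.5 mm; at home its rib is over the box's centre.
- spare_grip (a point): The same point of the grip rib on the lid of the identical EMPTY box, also screwed down and part open; to be left alone.

How it is judged:
By the outcome, as a careful person would: the job done as asked, in the order asked, and still so for the second after the job is handed in, with the robot touching nothing.
It also fails if it takes over 32 s, if anything falls off the work surface, if the arm or the gripper's body presses on something with over 40 N, if the wrist force passes 120 N, or if a joint passes its speed limit or range.

ROBOT

A 7-joint arm with a two-finger parallel gripper is mounted at the origin on the work surface. World frame = base frame: x ahead of the robot, y to its left, z up, the work surface at z = 0. Lengths are in m, angles in degrees, forces in N, time in s.
With the tool pointing down it reaches from about 0.425 to 0.925 m from the base axis. Payload 6.8 kg.
Tool frame: the origin (TCP) lies on the centre line of the jaws, within the pads' length; the fingertips stand 25 mm ahead of it and the grasp point (between the pads) lies 6 mm ahead of it; x points along the fingers, z is the direction in which the jaws open and shut, and the axes are right-handed (so a half turn about x gives the same grasp; the last joint's range is limited). The gripper opens to 85 mm and grips with 20 to 120 N. Pads are 22 mm wide; open, the fingers measure 114 mm over their backs; the gripper's body (76 mm by 85 mm) begins 54 mm behind the grasp point. The pads swing forward as they close: fully open they stand 13 mm farther back than shut.
Start: joints at [70.697, 27.33, 1.283, 89.118, -0.659, 63.558, -4.761], TCP at [0.153, -0.657, 0.216] pointing down, gripper open.
Joint ranges: [-169.35, 169.35], [-19.33, 120.38], [-80.79, 83.38], [13.8, 139.57], [-78.32, 258.32], [9.67, 109.79], [-169.56, 169.56]. Speed limits (degrees/s): [136.94, 136.94, 180, 180, 180, 180, 180].

INTERFACE

Orientations are given as [roll, pitch, yaw] about the fixed x, y, z axes, in that order (R = Rz(yaw) Ry(pitch) Rx(roll)).
In Python, from rig import env gives the robot as it stands.
- The arm moves only by the tool arm_command, never from a script. Its argument "targets" is a list of rows, each an object of numbers: "jaw": the finger opening in m, from 0 to 0.0854; "dx", "dy", "dz": the shift along the tool's x, y, z in m; "ax", "ay", "az": the turn, a rotation vector about the tool's x, y, z in degrees. A call has exactly 5 rows; each row is the pose to reach, as a shift and turn from the pose measured when the call began, along the tool's axes at that moment; what a row does not reach only later rows make up. A row lasts 1/12 s, in which the tool goes at most 41.7 mm and 7.16 degrees, less where a joint would pass 70% of its speed; a pose out of reach is approached as far as the arm can. A call with a gripper value outside its range is refused whole. The fingers move at their own pace and stop on an object; the grip force is fixed at half the most. Time passes only in rows, so rows that repeat a pose let the fingers close, or fill a call up. It gives the time, the measured TCP pose, the force and the opening at its end, in the units of the state.
- env.state(): the state, without advancing time (a new reading comes with each control period).
- env.get_image(name): name is "scene" or "side" or "wrist"; returns a dict with "image" (400x640x3 uint8, blue, green, red), "z_map" (400x640 float32, m along the optical axis (not along the pixel's ray), 0 where there is no reading), "vfov" (degrees; the focal length in pixels is half the picture's height over the tangent of half this angle, whatever the lens; pixels are square), "cx", "cy" (the principal point, pixels), "pose" (4x4, takes a point from camera to world coordinates). Camera axes: x right, y down, z forward; pixel columns grow to the right and rows downward; lengths in m; the calibration is good to about 2 mm. The wrist camera is an equidistant fisheye: a pixel r from the principal point sees the ray r / f radians off the axis. A picture is of the moment at which its call begins.
- env.close_job(): hands the job in, once; it reports no verdict.
Trained networks look in the newest picture that a camera, given by its name, has taken for a name from the list of things; names that differ only in an ending like _2 or _b are one class to them, and where a whole thing is asked for, a point or a joint stands for the part that bears it (a point fixed in the world has none). Each returns a list of dicts, best first, with "score" (0 to 1); they miss things now and then, are a little off and sometimes report something else, mostly with a low value. They report only what shows in the picture. A call takes as long as a camera call.
- env.spot_in(camera, query): "bbox" ([left, top, width, height] as shares, 0 to 1, of the picture: columns of its width, rows of its height, round what is visible of it).
- env.regions_of(camera, query): "region" (400x640 bool, what is visible of it) and "bbox" ([left, top, width, height] as shares, 0 to 1, of the picture: columns of its width, rows of its height, round what is visible of it).
- env.pinpoint(camera, query): "position" ([column, row] as shares, 0 to 1, of the picture: columns of its width, rows of its height: a listed point, or the origin of a listed thing).
The state is a dict: "clock": time; "q": joint angles; "joint_vel": joint speeds; "effort": joint torques, N m; "eef_pos": TCP position; "orientation": TCP orientation; "contact_force": force on the tool from outside, world axes, zero at the start; "torque": the same for the moment, N m; "gripper_width": opening from 0.0 (shut) to 1.0 (fully open).
Only numpy, scipy, OpenCV 4.12 (cv2) and the standard library are available. Lean on these libraries where they do the work, as an engineer would, in place of code of your own. Each camera call takes 0.05 s, during which the arm holds its last target.

## Working session

There is one attempt and no reset: what is moved stays moved. The work goes in short steps, Python scripts to look and compute and a tool call to move; the robot and the scene stay as the last step left them, time stands still between calls to the robot, and variables do not carry over. Pictures are saved under pics/ and viewed, and the job is handed in when it is done.

Besides the shell and the picture viewer there is one more tool, called after "Request:" by a JSON object that holds its "op" and its "data". arm_command: Moves the arm, as the interface text tells. Its arguments: {"type":"object","properties":{"targets":{"type":"array","items":{"type":"object","properties":{"jaw":{"type":"number"},"dx":{"type":"number"},"dy":{"type":"number"},"dz":{"type":"number"},"ax":{"type":"number"},"ay":{"type":"number"},"az":{"type":"number"}}}}},"required":["targets"]}

```bash
mkdir -p pics; cat > h.py <<'E'
import numpy as np, cv2
from rig import env
def px2w(d,u,v,z=None):
    f=200/np.tan(np.radians(d["vfov"])/2)
    z=d["z_map"][int(round(v)),int(round(u))] if z is None else z
    p=np.array([(u-d["cx"])/f*z,(v-d["cy"])/f*z,z,1]); return (d["pose"]@p)[:3]
def ray_at(d,u,v,h):
    f=200/np.tan(np.radians(d["vfov"])/2)
    r=d["pose"][:3,:3]@np.array([(u-d["cx"])/f,(v-d["cy"])/f,1]); o=d["pose"][:3,3]
    return o+r*(h-o[2])/r[2]
E
python3 - <<'E'
from h import *
s=env.state(); print({k:np.round(v,3) for k,v in s.items()})
for c in ("scene","side"):
    d=env.get_image(c); cv2.imwrite(f"pics/{c}0.png",d["image"])
    print(c,d["vfov"],d["cx"],d["cy"],np.round(d["pose"],3).tolist())
    for q in ("lure_grip","spare_grip","lure_box"):
        for r in env.pinpoint(c,q)[:3]:
            u,v=r["position"][0]*640,r["position"][1]*400
            print(q,round(r["score"],2),round(u,1),round(v,1),px2w(d,u,v).round(3))
E
```

```text
{'clock': np.float64(0.0), 'q': array([70.694, 27.377,  1.28 , 89.18 , -0.658, 63.56 , -4.764]), 'joint_vel': array([-0.011,  0.002,  0.029, -0.009, -0.037,  0.028, -0.08 ]), 'effort': array([-1.0000e-03, -5.9644e+01,  1.6070e+00, -2.8120e+01,  1.2000e-02,
        9.0000e-03, -0.0000e+00]), 'eef_pos': array([ 0.153, -0.657,  0.215]), 'orientation': array([-174.957,   89.89 ,  108.154]), 'contact_force': array([-0.33 ,  0.229,  0.391]), 'torque': array([ 0.056, -0.003,  0.014]), 'gripper_width': np.float64(1.001)}
scene 45.116501559395466 315.46395278844574 196.6580174406578 [[-0.792, 0.513, -0.331, 0.846], [0.611, 0.663, -0.433, 0.321], [-0.002, -0.545, -0.838, 0.735], [0.0, 0.0, 0.0, 1.0]]
lure_grip 0.59 253.4 120.0 [ 0.574 -0.219  0.077]
spare_grip 0.97 394.9 266.2 [0.57  0.152 0.08 ]
spare_grip 0.66 232.2 157.7 [ 0.638 -0.201  0.034]
lure_box 0.75 232.4 162.9 [ 0.646 -0.187  0.04 ]
side 46.183814540532715 310.4384097890443 198.63420199640098 [[0.993, -0.082, 0.086, 0.508], [-0.118, -0.582, 0.804, -0.721], [-0.016, -0.809, -0.588, 0.617], [0.0, 0.0, 0.0, 1.0]]
lure_grip 0.74 314.3 297.0 [ 0.564 -0.233  0.073]
spare_grip 0.78 293.9 166.8 [0.565 0.128 0.083]
lure_box 0.72 351.9 299.1 [ 0.623 -0.231  0.058]
lure_box 0.38 316.7 295.3 [ 0.567 -0.238  0.082]
```

View pics/scene0.png

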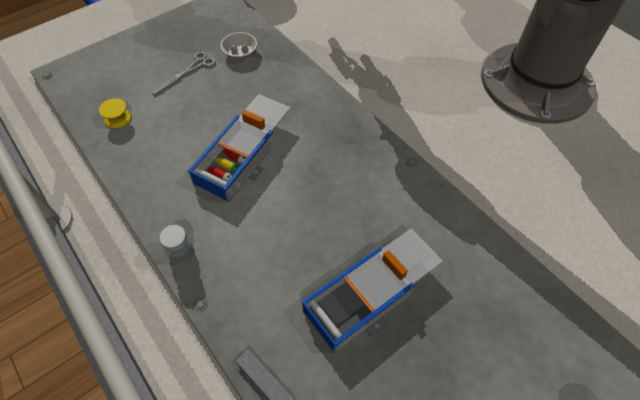

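View pics/side0.png

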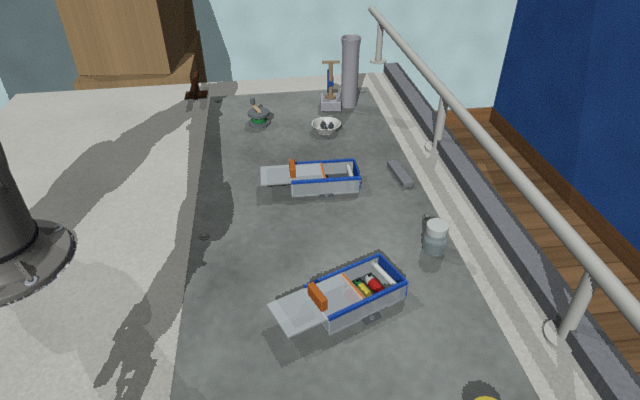

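The lure box is the one at scene (235,150) / side (340,295): red and yellow lures show in it. The other box, at scene (370,285), is empty. Next I'll measure the rib and the box axis from the depth.

```bash
python3 - <<'E'
from h import *
for c,roi in (("scene",(180,90,300,205)),("side",(260,250,415,340))):
    d=env.get_image(c); im=d["image"]; hsv=cv2.cvtColor(im,cv2.COLOR_BGR2HSV)
    M=np.zeros((400,640),bool); M[roi[1]:roi[3],roi[0]:roi[2]]=1
    blue=M&(hsv[...,0]>108)&(hsv[...,0]<125)&(hsv[...,1]>170)
    org=M&(hsv[...,0]>6)&(hsv[...,0]<16)&(hsv[...,1]>190)
    for n,m in(("blue",blue),("org",org)):
        vs,us=np.nonzero(m); P=np.array([px2w(d,u,v) for u,v in zip(us,vs)])
        print(c,n,len(P),"z pct",np.percentile(P[:,2],[2,25,50,75,95,99]).round(4))
        if n=="blue":
            top=P[P[:,2]>np.percentile(P[:,2],97)-0.004]
            r=cv2.minAreaRect((top[:,:2]*1000).astype(np.float32)); print("top rect",r, np.round(cv2.boxPoints(r),1).tolist())
        else:
            top=P[P[:,2]>np.percentile(P[:,2],97)-0.004]
            r=cv2.minAreaRect((top[:,:2]*1000).astype(np.float32)); print("rib top",len(top),r,top.mean(0).round(4))
            rib=P[P[:,2]>0.068]
            r=cv2.minAreaRect((rib[:,:2]*1000).astype(np.float32)); print("rib",len(rib),r,rib.mean(0).round(4))
    x0,y0,x1,y1=roi
    o=im.copy(); o[org]=(0,255,255); o[blue]=(255,255,0)
    big=np.hstack([cv2.resize(a[y0:y1,x0:x1],None,fx=2.5,fy=2.5,interpolation=cv2.INTER_CUBIC) for a in(im,o)]); cv2.imwrite(f"pics/{c}_m.png",big)
E
```

```text
scene blue 450 z pct [0.0228 0.0362 0.0482 0.0574 0.0611 0.0621]
top rect ((759.3421020507812, 15.299713134765625), (619.3621826171875, 144.98873901367188), 60.93629837036133) [[545.5, -220.1999969482422], [672.2999877929688, -290.6000061035156], [973.0999755859375, 250.8000030517578], [846.4000244140625, 321.20001220703125]]
scene org 225 z pct [0.0409 0.0674 0.0755 0.08   0.0814 0.0826]
rib top 87 ((572.0386352539062, -225.31369018554688), (9.572399139404297, 40.867733001708984), 23.442766189575195) [ 0.5722 -0.2254  0.0803]
rib 167 ((572.09423828125, -224.95111083984375), (9.962967872619629, 41.48876190185547), 23.442768096923828) [ 0.5727 -0.2231  0.077 ]
side blue 726 z pct [0.0414 0.056  0.0593 0.0604 0.0616 0.0627]
top rect ((549.4541625976562, -410.2917785644531), (607.0476684570312, 159.21005249023438), 67.8039321899414) [[361.1000061035156, -661.2999877929688], [508.5, -721.4000244140625], [737.7999877929688, -159.3000030517578], [590.4000244140625, -99.19999694824219]]
side org 48 z pct [0.0611 0.0648 0.0689 0.0746 0.0794 0.0802]
rib top 10 ((565.2221069335938, -234.56076049804688), (7.06897497177124, 35.997535705566406), 35.99734878540039) [ 0.5659 -0.2347  0.0777]
rib 27 ((565.243408203125, -234.5589599609375), (7.363861083984375, 35.953338623046875), 36.525184631347656) [ 0.5671 -0.2367  0.0741]
```

```bash
python3 - <<'E'
from h import *
for c,roi in (("scene",(180,90,300,205)),("side",(260,250,415,340))):
    d=env.get_image(c); im=d["image"]; hsv=cv2.cvtColor(im,cv2.COLOR_BGR2HSV)
    M=np.zeros((400,640),bool); M[roi[1]:roi[3],roi[0]:roi[2]]=1
    M&=d["z_map"]>0
    blue=M&(hsv[...,0]>105)&(hsv[...,0]<128)&(hsv[...,1]>150)
    org=M&(hsv[...,0]>4)&(hsv[...,0]<18)&(hsv[...,1]>170)
    f=lambda m: np.array([px2w(d,u,v) for v,u in zip(*np.nonzero(m))])
    B=f(blue);B=B[(B[:,2]>.055)&(B[:,2]<.066)]
    r=cv2.minAreaRect((B[:,:2]*1000).astype(np.float32)); print(c,len(B),r,np.round(cv2.boxPoints(r),1).tolist())
    O=f(org)
    for lo in(.0665,.077):
        T=O[(O[:,2]>lo)&(O[:,2]<.086)]
        r=cv2.minAreaRect((T[:,:2]*1000).astype(np.float32)); print(" rib",lo,len(T),r)
    # axis by projections for various angles
    x0,y0,x1,y1=roi
    o=im.copy(); o[org]=(0,255,255); o[blue]=(255,255,0)
    cv2.imwrite(f"pics/{c}_m2.png",np.hstack([cv2.resize(a[y0:y1,x0:x1],None,fx=2.5,fy=2.5) for a in(im,o)]))
E
```

```text
scene 549 ((638.5700073242188, -197.68675231933594), (148.6109619140625, 80.70957946777344), 22.776639938354492) [[554.4000244140625, -189.1999969482422], [585.7000122070312, -263.70001220703125], [722.7000122070312, -206.10000610351562], [691.5, -131.6999969482422]]
 rib 0.0665 187 ((571.4564819335938, -224.89385986328125), (11.11047649383545, 42.72918701171875), 22.368864059448242)
 rib 0.077 106 ((571.4417114257812, -225.2090301513672), (10.79822063446045, 42.265865325927734), 23.313650131225586)
side 732 ((635.4700927734375, -200.12594604492188), (150.30311584472656, 82.61952209472656), 23.085647583007812) [[550.0999755859375, -191.60000610351562], [582.5, -267.6000061035156], [720.7999877929688, -208.6999969482422], [688.4000244140625, -132.6999969482422]]
 rib 0.0665 230 ((567.7400512695312, -230.24716186523438), (10.40157413482666, 41.58545684814453), 22.561330795288086)
 rib 0.077 156 ((567.7100830078125, -230.17503356933594), (10.40157413482666, 41.42923355102539), 22.561330795288086)
```

View pics/side_m2.png

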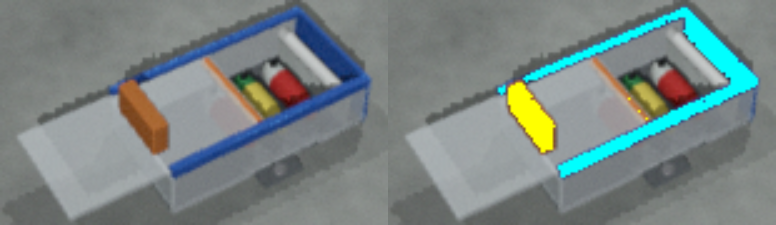

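View pics/scene_m2.png

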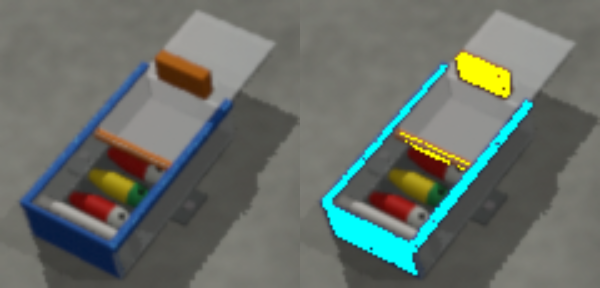

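```bash
cat >> h.py <<'E'
from scipy.spatial.transform import Rotation as Ro
YAW=np.radians(22.9); C=np.array([np.cos(YAW),np.sin(YAW),0])
def togo(target,flip=1):
    s=env.state(); R=Ro.from_euler("xyz",s["orientation"],degrees=True)
    z=C*flip; x=np.array([0,0,-1.]); y=np.cross(z,x)
    T=Ro.from_matrix(np.stack([x,y,z],1))
    print("t",round(float(s["clock"]),2),"pos",np.round(s["eef_pos"],4),"F",np.round(s["contact_force"],1),"w",round(float(s["gripper_width"]),3),"q7",round(float(s["q"][6]),1))
    print("flip",flip,"d",np.round(R.inv().apply(np.array(target)-s["eef_pos"]),4),"a",np.round((R.inv()*T).as_rotvec(degrees=True),2))
    print("closing dir in tool",np.round(R.inv().apply(C),4))
E
python3 - <<'E'
from h import *
togo([.5696,-.2276,.15]);togo([.5696,-.2276,.15],-1)
E
```

```text
t 0.6 pos [ 0.1531 -0.6574  0.2164] F [-0.9 -0.3 -0.1] w 1.002 q7 -4.8
flip 1 d [ 0.0664  0.5031 -0.3241] a [-99.79   0.     0.  ]
closing dir in tool [ 0.      0.9854 -0.1701]
t 0.6 pos [ 0.1531 -0.6574  0.2164] F [-0.9 -0.3 -0.1] w 1.002 q7 -4.8
flip -1 d [ 0.0664  0.5031 -0.3241] a [80.21  0.   -0.  ]
closing dir in tool [ 0.      0.9854 -0.1701]
```

Request:
{"op": "arm_command", "data": {"targets": [{"jaw": 0.05,"dx": 0,"dy": 0.034,"dz": -0.022,"ax": 5.5},{"jaw": 0.05,"dx": 0,"dy": 0.068,"dz": -0.044,"ax": 11},{"jaw": 0.05,"dx": 0,"dy": 0.102,"dz": -0.066,"ax": 16.5},{"jaw": 0.05,"dx": 0,"dy": 0.136,"dz": -0.088,"ax": 22},{"jaw": 0.05,"dx": 0,"dy": 0.17,"dz": -0.11,"ax": 27.5}]}}

```text
$.targets[0]: bad value
```

```bash
python3 -c "
from h import *
togo([.5696,-.2276,.15],-1)"
```

```text
t 0.6 pos [ 0.1531 -0.6574  0.2164] F [-0.9 -0.3 -0.1] w 1.002 q7 -4.8
flip -1 d [ 0.0664  0.5031 -0.3241] a [80.21  0.   -0.  ]
closing dir in tool [ 0.      0.9854 -0.1701]
```

Request:
{"op": "arm_command", "data": {"targets": [{"jaw": 0.05,"dx": 0,"dy": 0.034,"dz": -0.022,"ax": 5.5,"ay": 0,"az": 0},{"jaw": 0.05,"dx": 0,"dy": 0.068,"dz": -0.044,"ax": 11,"ay": 0,"az": 0},{"jaw": 0.05,"dx": 0,"dy": 0.102,"dz": -0.066,"ax": 16.5,"ay": 0,"az": 0},{"jaw": 0.05,"dx": 0,"dy": 0.136,"dz": -0.088,"ax": 22,"ay": 0,"az": 0},{"jaw": 0.05,"dx": 0,"dy": 0.17,"dz": -0.11,"ax": 27.5,"ay": 0,"az": 0}]}}

```text
clock: 1.02
eef_pos: [0.2948, -0.5103, 0.2166]
orientation: [62.1, 90.0, -42.6]
contact_force: [0.8, -0.5, 0.1]
gripper_width: 0.588
```

```bash
python3 -c "
from h import *
togo([.5696,-.2276,.15],-1)"
```

```text
t 1.02 pos [ 0.2948 -0.5103  0.2166] F [ 0.8 -0.5  0.1] w 0.588 q7 -49.6
flip -1 d [ 0.0666  0.1942 -0.3431] a [ 5.242e+01  0.000e+00 -3.000e-02]
closing dir in tool [ 2.000e-04  7.925e-01 -6.099e-01]
```

Request:
{"op": "arm_command", "data": {"targets": [{"jaw": 0.05,"dx": 0.005,"dy": 0.019,"dz": -0.034,"ax": 5.2,"ay": 0,"az": 0},{"jaw": 0.05,"dx": 0.01,"dy": 0.038,"dz": -0.068,"ax": 10.4,"ay": 0,"az": 0},{"jaw": 0.05,"dx": 0.015,"dy": 0.057,"dz": -0.102,"ax": 15.6,"ay": 0,"az": 0},{"jaw": 0.05,"dx": 0.02,"dy": 0.076,"dz": -0.136,"ax": 21,"ay": 0,"az": 0},{"jaw": 0.05,"dx": 0.025,"dy": 0.096,"dz": -0.17,"ax": 26.2,"ay": 0,"az": 0}]}}

```text
clock: 1.43
eef_pos: [0.4317, -0.3687, 0.1917]
orientation: [90.6, 89.9, -40.5]
contact_force: [0.8, -0.7, -0.9]
gripper_width: 0.587
```

```bash
python3 -c "
from h import *
togo([.5696,-.2276,.15],-1)"
```

```text
t 1.43 pos [ 0.4317 -0.3687  0.1917] F [ 0.8 -0.7 -0.9] w 0.587 q7 -95.8
flip -1 d [ 0.0418  0.0108 -0.197 ] a [ 2.593e+01 -1.000e-02 -6.000e-02]
closing dir in tool [ 5.000e-04  4.373e-01 -8.993e-01]
```

Request:
{"op": "arm_command", "data": {"targets": [{"jaw": 0.05,"dx": 0.006,"dy": 0.002,"dz": -0.04,"ax": 5.2,"ay": 0,"az": 0},{"jaw": 0.05,"dx": 0.012,"dy": 0.004,"dz": -0.08,"ax": 10.4,"ay": 0,"az": 0},{"jaw": 0.05,"dx": 0.02,"dy": 0.006,"dz": -0.119,"ax": 15.6,"ay": 0,"az": 0},{"jaw": 0.05,"dx": 0.03,"dy": 0.008,"dz": -0.158,"ax": 20.8,"ay": 0,"az": 0},{"jaw": 0.05,"dx": 0.0418,"dy": 0.0108,"dz": -0.197,"ax": 25.9,"ay": 0,"az": 0}]}}

```text
clock: 1.85
eef_pos: [0.5711, -0.2261, 0.1503]
orientation: [131.6, 89.9, -25.7]
contact_force: [0.4, -0.4, -0.7]
gripper_width: 0.586
```

```bash
python3 - <<'E'
from h import *
togo([.5696,-.2276,.085],-1)
for c in ("side","wrist"):
    d=env.get_image(c); cv2.imwrite(f"pics/{c}1.png",d["image"])
E
```

```text
t 1.85 pos [ 0.5711 -0.2261  0.1503] F [ 0.4 -0.4 -0.7] w 0.586 q7 -139.4
flip -1 d [0.0653 0.0007 0.0021] a [-0.22 -0.1  -0.11]
closing dir in tool [ 0.0017 -0.0039 -1.    ]
```

View pics/wrist1.png

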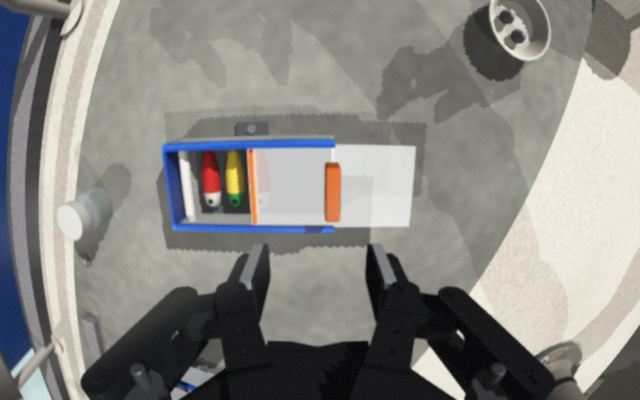

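View pics/side1.png

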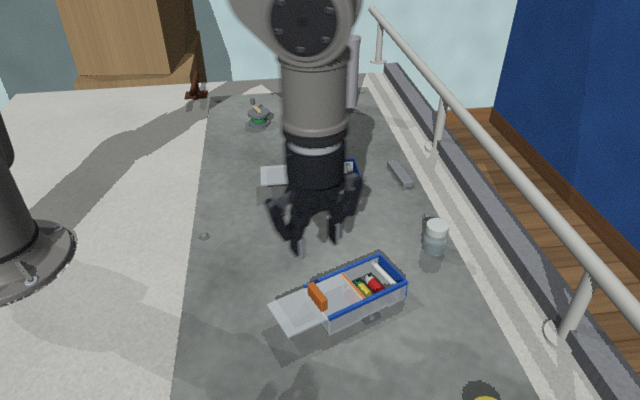

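The wrist view shows the rib at (333,192) between the fingers, slide axis level with the jaw axis. Descending.

Request:
{"op": "arm_command", "data": {"targets": [{"jaw": 0.05,"dx": 0.02,"dy": 0.0007,"dz": 0.002,"ax": -0.2,"ay": -0.1,"az": -0.1},{"jaw": 0.05,"dx": 0.04,"dy": 0.0007,"dz": 0.002,"ax": -0.2,"ay": -0.1,"az": -0.1},{"jaw": 0.05,"dx": 0.055,"dy": 0.0007,"dz": 0.002,"ax": -0.2,"ay": -0.1,"az": -0.1},{"jaw": 0.05,"dx": 0.063,"dy": 0.0007,"dz": 0.002,"ax": -0.2,"ay": -0.1,"az": -0.1},{"jaw": 0.05,"dx": 0.063,"dy": 0.0007,"dz": 0.002,"ax": -0.2,"ay": -0.1,"az": -0.1}]}}

```text
clock: 2.37
eef_pos: [0.5711, -0.2197, 0.0833]
orientation: [-74.9, 89.6, 128.8]
contact_force: [-0.6, 1.0, -0.2]
gripper_width: 0.584
```

```bash
python3 - <<'E'
from h import *
togo([.5696,-.2276,.087],-1)
for c in ("side","wrist"):
    d=env.get_image(c); cv2.imwrite(f"pics/{c}2.png",d["image"] if c=="wrist" else cv2.resize(d["image"][200:350,220:440],None,fx=3,fy=3))
E
```

```text
t 2.37 pos [ 0.5711 -0.2197  0.0833] F [-0.6  1.  -0.2] w 0.584 q7 -138.5
flip -1 d [-0.0038  0.0066  0.0046] a [0.75 0.11 0.39]
closing dir in tool [-0.0019  0.0131 -0.9999]
```

View pics/side2.png

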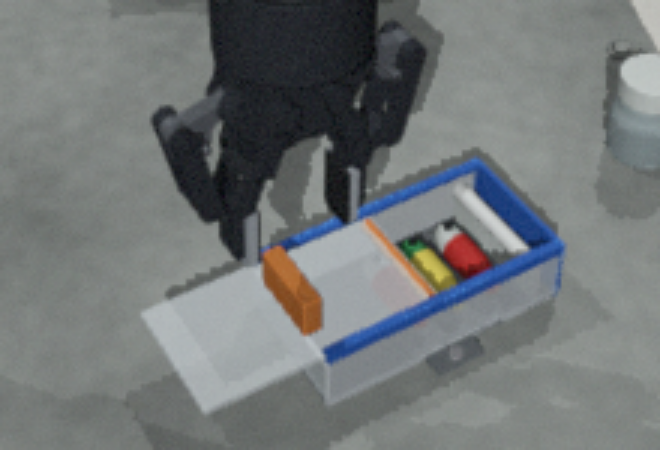

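View pics/wrist2.png

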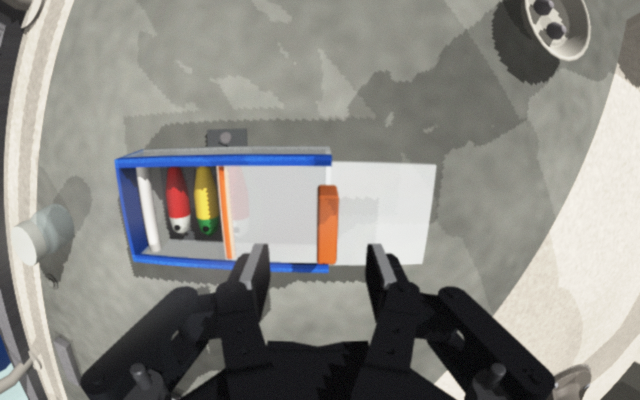

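```bash
python3 - <<'E'
from h import *
s=env.state();print(np.round(s["joint_vel"],2),np.round(s["q"],2))
togo([.5696,-.2276,.087],-1)
for c in("side","scene"):
    d=env.get_image(c)
    for q in ("lure_grip",):
        for r in env.pinpoint(c,q)[:1]:
            u,v=r["position"][0]*640,r["position"][1]*400
            print(q,round(r["score"],2),u,v,px2w(d,u,v).round(4))
    if c=="side":
        for cu,cv_ in((245,250),(252,225),(350,215),(353,180)):
            u,v=220+cu/3,200+cv_/3; print(u,v,px2w(d,u,v).round(4))
    cv2.imwrite(f"pics/{c}3.png",cv2.resize(d["image"][60:230,130:350],None,fx=3,fy=3) if c=="scene" else d["image"])
togo([.5696,-.2276,.087],-1)
E
```

```text
[-0.07 -0.89  0.12 -0.74  0.    0.02 -0.01] [  12.55   30.11    3.74  104.16   -2.94   45.94 -138.54]
t 2.47 pos [ 0.5727 -0.2203  0.0855] F [ 0.  -0.4  0.2] w 0.588 q7 -138.5
flip -1 d [-0.0015  0.0054  0.0057] a [ 0.72 -0.06  0.26]
closing dir in tool [ 9.000e-04  1.270e-02 -9.999e-01]
lure_grip 0.68 317.696 298.0 [ 0.568  -0.2413  0.0798]
301.6666666666667 283.3333333333333 [ 0.5448 -0.2405  0.1137]
304.0 275.0 [ 0.5484 -0.243   0.1328]
336.6666666666667 271.6666666666667 [ 0.6003 -0.2185  0.1083]
337.6666666666667 260.0 [ 0.6011 -0.22    0.1338]
t 2.67 pos [ 0.5732 -0.2204  0.0862] F [-0.5 -0.2  0.3] w 0.586 q7 -138.5
flip -1 d [-0.0008  0.0052  0.0062] a [ 0.73 -0.13  0.2 ]
closing dir in tool [ 0.0023  0.0127 -0.9999]
```

View pics/scene3.png

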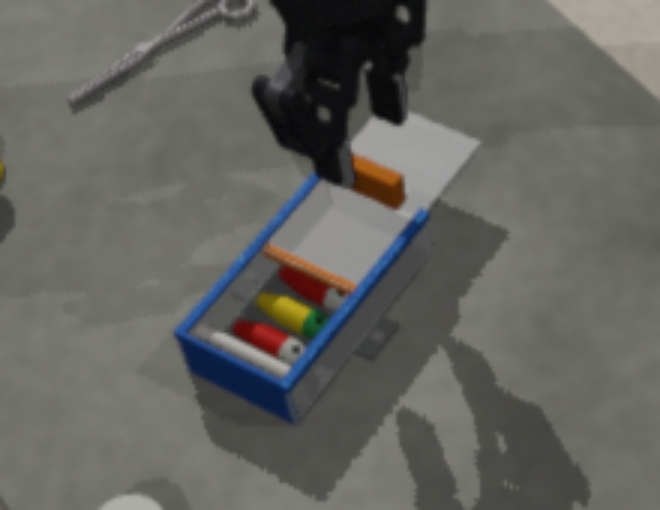

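```bash
python3 - <<'E'
from h import *
D={}
for c in("side","scene","wrist"):
    d=env.get_image(c); D[c]=d
d=D["scene"]
for cu,cv_ in((340,178),(335,150),(395,115),(390,95)):
    u,v=130+cu/3,60+cv_/3; print("scene",u,v,px2w(d,u,v).round(4))
# gripper points lowest z within 9cm of tool axis by camera
s=env.state()["eef_pos"]
for c in("scene","side"):
    d=D[c]; g=cv2.cvtColor(d["image"],cv2.COLOR_BGR2HSV)
    dark=(g[...,2]<70)&(d["z_map"]>0)
    P=[];U=[]
    for v,u in zip(*np.nonzero(dark)):
        p=px2w(d,u,v)
        if np.hypot(*(p-s)[:2])<.07 and p[2]>.063 and p[2]<.2: P.append(p);U.append((u,v))
    P=np.array(P);U=np.array(U);o=np.argsort(P[:,2])[:400:25]
    print(c,len(P));[print(U[i],P[i].round(4)) for i in o]
print(np.round(D["wrist"]["pose"],3),D["wrist"]["vfov"])
E
```

```text
scene 243.33333333333331 119.33333333333334 [ 0.6018 -0.2019  0.1127]
scene 241.66666666666669 110.0 [ 0.6017 -0.2016  0.136 ]
scene 261.66666666666663 98.33333333333334 [ 0.5485 -0.2244  0.112 ]
scene 260.0 91.66666666666667 [ 0.5478 -0.2286  0.1246]
scene 1428
[249 122] [ 0.5778 -0.2313  0.0636]
[259  99] [ 0.552  -0.2282  0.1094]
[259  97] [ 0.5511 -0.2288  0.1134]
[258  96] [ 0.5524 -0.2296  0.116 ]
[244 117] [ 0.6002 -0.201   0.1182]
[254  92] [ 0.5547 -0.238   0.1207]
[245 115] [ 0.5984 -0.1994  0.1235]
[242 116] [ 0.6044 -0.1991  0.1252]
[246 113] [ 0.5963 -0.1985  0.1278]
[239 114] [ 0.6082 -0.2012  0.1309]
[252  86] [ 0.5555 -0.2406  0.1335]
[241 111] [ 0.604  -0.2     0.1364]
[257  86] [ 0.5516 -0.2296  0.1396]
[261  86] [ 0.5471 -0.2235  0.1416]
[258  83] [ 0.5492 -0.2289  0.1457]
[258  82] [ 0.5493 -0.2281  0.1487]
side 1958
[333 270] [ 0.5959 -0.2109  0.105 ]
[336 269] [ 0.5995 -0.2167  0.1123]
[332 264] [ 0.5945 -0.2092  0.1162]
[333 264] [ 0.5955 -0.2124  0.1191]
[299 280] [ 0.541  -0.2414  0.122 ]
[330 258] [ 0.592  -0.2047  0.1247]
[297 276] [ 0.5385 -0.2388  0.1279]
[337 262] [ 0.5999 -0.2213  0.1312]
[300 274] [ 0.5429 -0.2404  0.133 ]
[299 274] [ 0.5413 -0.243   0.1358]
[301 271] [ 0.5444 -0.2414  0.1398]
[332 250] [ 0.5945 -0.2072  0.143 ]
[341 253] [ 0.606  -0.2188  0.1461]
[301 269] [ 0.5442 -0.2463  0.1485]
[298 267] [ 0.5402 -0.2437  0.1504]
[343 250] [ 0.6089 -0.2185  0.1514]
[[-0.916 -0.381 -0.123  0.603]
 [-0.4    0.87   0.286 -0.294]
 [-0.002  0.311 -0.95   0.242]
 [ 0.     0.     0.     1.   ]] 65.70646984690485
```

```bash
cat >> h.py <<'E'
def wpx(d,u,v):
    f=200/np.tan(np.radians(d["vfov"])/2); a=np.array([u-d["cx"],v-d["cy"]]); r=np.hypot(*a); t=r/f
    z=d["z_map"][int(round(v)),int(round(u))]
    xy=a/r*np.tan(t)*z if r>0 else a*0
    return (d["pose"]@np.array([xy[0],xy[1],z,1]))[:3]
E
python3 - <<'E'
from h import *
togo([.5696,-.2276,.087],-1)
d=env.get_image("wrist"); cv2.imwrite("pics/w4.png",d["image"])
for n,u,v in (("rib top",328,225),("rib",327,190),("lid",400,220),("lip",200,160),("tip L",262,255),("tip L",258,275),("tip R",374,255),("tip R",380,275),("floor",300,90),("Lbase",245,320)):
    print(n,wpx(d,u,v).round(4),d["z_map"][v,u])
E
```

```text
t 2.82 pos [ 0.5728 -0.2201  0.0857] F [-0.5  0.3  1. ] w 0.587 q7 -138.6
flip -1 d [-0.0014  0.0056  0.0059] a [ 0.73 -0.09  0.24]
closing dir in tool [ 0.0015  0.0128 -0.9999]
rib top [ 0.5697 -0.2321  0.0794] 0.17626122
rib [ 0.5774 -0.2485  0.0702] 0.17937255
lid [ 0.522  -0.2453  0.0555] 0.20103273
lip [ 0.6567 -0.2322  0.06  ] 0.18396345
tip L [ 0.5991 -0.2212  0.1186] 0.138524
tip L [ 0.5979 -0.2194  0.1325] 0.12594965
tip R [ 0.5517 -0.2413  0.1175] 0.13962314
tip R [ 0.5521 -0.2413  0.135 ] 0.12292266
floor [ 0.6172 -0.2949  0.0195] 0.2093266
Lbase [ 0.5982 -0.2282  0.1711] 0.08676439
```

View pics/w4.png

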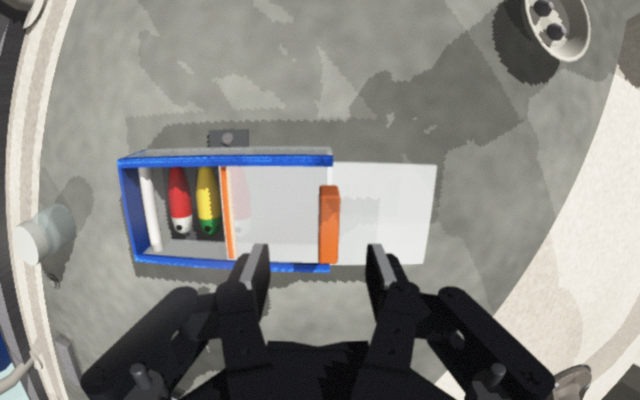

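All three cameras put the fingertips at z≈0.11, about 40 mm higher than the reported TCP implies. The rib and plank heights (0.080 and 0.0195) agree with the given sizes. I'll trust the cameras and go down in small steps, checking the force each time.

Request:
{"op": "arm_command", "data": {"targets": [{"jaw": 0.05,"dx": 0.004,"dy": 0.003,"dz": 0.002,"ax": 0.4,"ay": 0,"az": 0.1},{"jaw": 0.05,"dx": 0.008,"dy": 0.0055,"dz": 0.004,"ax": 0.7,"ay": 0,"az": 0.2},{"jaw": 0.05,"dx": 0.012,"dy": 0.0055,"dz": 0.005,"ax": 0.7,"ay": 0,"az": 0.2},{"jaw": 0.05,"dx": 0.016,"dy": 0.0055,"dz": 0.005,"ax": 0.7,"ay": 0,"az": 0.2},{"jaw": 0.05,"dx": 0.016,"dy": 0.0055,"dz": 0.005,"ax": 0.7,"ay": 0,"az": 0.2}]}}

```text
clock: 3.28
eef_pos: [0.5694, -0.2268, 0.0682]
orientation: [-82.7, 89.9, 120.2]
contact_force: [-0.4, 0.6, -0.0]
gripper_width: 0.586
```

```bash
cat > look.py <<'E'
from h import *
import sys
togo([.5696,-.2276,.087],-1)
ims=[]
for c,(x0,y0,x1,y1) in (("side",(220,200,440,350)),("scene",(150,60,370,210))):
    d=env.get_image(c); s=env.state()["eef_pos"]; g=cv2.cvtColor(d["image"],cv2.COLOR_BGR2HSV)
    ims.append(cv2.resize(d["image"][y0:y1,x0:x1],None,fx=1.8*2,fy=1.8*2)[:, :792])
    P=np.array([px2w(d,u,v) for v,u in zip(*np.nonzero((g[...,2]<70)&(d["z_map"]>0)))])
    l=(P-s)[:,:2]@C[:2]
    for n,m in(("front",(l>.005)&(l<.045)),("back",(l<-.005)&(l>-.045))):
        k=m&(np.abs((P-s)[:,:2]@[-C[1],C[0]])<.03)&(P[:,2]>.0635)&(P[:,2]<.2)
        Q=P[k]; Q=Q[np.argsort(Q[:,2])]; print(c,n,len(Q),"z low",Q[[0,3,6,10],2].round(4) if len(Q)>10 else "", "low xy",Q[:30].mean(0).round(4) if len(Q) else "")
ims=[cv2.resize(i,(400,273)) for i in ims]
w=env.get_image("wrist")["image"]
cv2.imwrite("pics/"+sys.argv[1],np.vstack([np.hstack(ims),np.hstack([cv2.resize(w,(400,250)),np.zeros((250,400,3),np.uint8)])]))
E
python3 look.py l5.png
```

```text
t 3.28 pos [ 0.5694 -0.2268  0.0682] F [-0.4  0.6 -0. ] w 0.586 q7 -138.5
flip -1 d [-0.0188  0.0007  0.0001] a [0.02 0.02 0.12]
closing dir in tool [-3.e-04  4.e-04 -1.e+00]
side front 651 z low [0.087  0.0886 0.0895 0.0912] low xy [ 0.5926 -0.2177  0.0924]
side back 955 z low [0.0752 0.095  0.097  0.0984] low xy [ 0.5384 -0.2426  0.098 ]
scene front 691 z low [0.0675 0.0879 0.0926 0.0942] low xy [ 0.5981 -0.2115  0.0933]
scene back 405 z low [0.0871 0.0882 0.0901 0.0909] low xy [ 0.5476 -0.2362  0.0923]
```

View pics/l5.png

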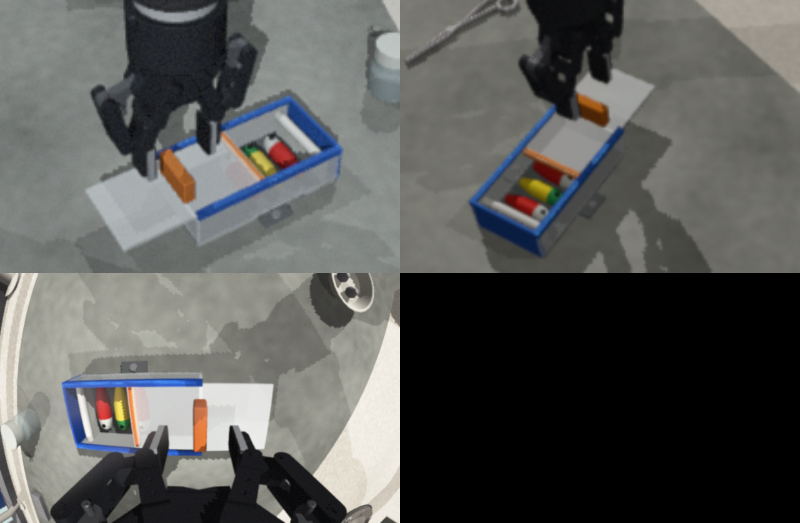

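Tips are now at about 0.088 and straddle the rib, with no contact force. Going down 20 mm more.

Request:
{"op": "arm_command", "data": {"targets": [{"jaw": 0.05,"dx": 0.005,"dy": 0.0007,"dz": 0,"ax": 0,"ay": 0,"az": 0.1},{"jaw": 0.05,"dx": 0.01,"dy": 0.0007,"dz": 0,"ax": 0,"ay": 0,"az": 0.1},{"jaw": 0.05,"dx": 0.015,"dy": 0.0007,"dz": 0,"ax": 0,"ay": 0,"az": 0.1},{"jaw": 0.05,"dx": 0.02,"dy": 0.0007,"dz": 0,"ax": 0,"ay": 0,"az": 0.1},{"jaw": 0.05,"dx": 0.02,"dy": 0.0007,"dz": 0,"ax": 0,"ay": 0,"az": 0.1}]}}

```text
clock: 3.85
eef_pos: [0.5698, -0.2271, 0.0479]
orientation: [-58.5, 90.0, 144.5]
contact_force: [-0.8, 0.1, -0.1]
gripper_width: 0.586
```

```bash
python3 look.py l6.png
```

```text
t 3.85 pos [ 0.5698 -0.2271  0.0479] F [-0.8  0.1 -0.1] w 0.586 q7 -138.5
flip -1 d [-0.0391  0.0003  0.0004] a [0.05 0.02 0.04]
closing dir in tool [-4.e-04  9.e-04 -1.e+00]
side front 603 z low [0.067  0.0691 0.07   0.0711] low xy [ 0.5933 -0.2187  0.0726]
side back 1076 z low [0.0733 0.0751 0.078  0.0785] low xy [ 0.5393 -0.2436  0.0801]
scene front 815 z low [0.0697 0.073  0.0753 0.0775] low xy [ 0.5994 -0.2105  0.0773]
scene back 367 z low [0.068  0.0692 0.07   0.0712] low xy [ 0.5476 -0.2358  0.0726]
```

View pics/l6.png

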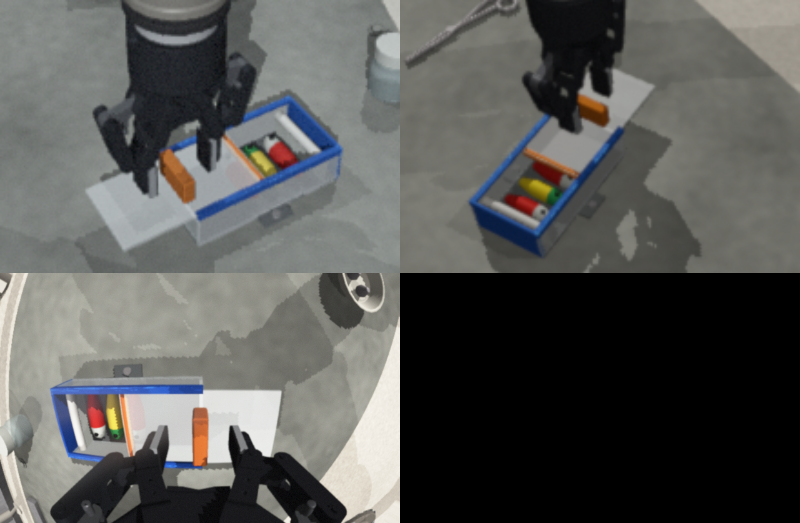

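Tips at 0.068 on either side of the rib, which is at (200,435) in the wrist panel. Closing.

Request:
{"op": "arm_command", "data": {"targets": [{"jaw": 0.005,"dx": 0,"dy": 0,"dz": 0,"ax": 0,"ay": 0,"az": 0},{"jaw": 0.005,"dx": 0,"dy": 0,"dz": 0,"ax": 0,"ay": 0,"az": 0},{"jaw": 0.005,"dx": 0,"dy": 0,"dz": 0,"ax": 0,"ay": 0,"az": 0},{"jaw": 0.005,"dx": 0,"dy": 0,"dz": 0,"ax": 0,"ay": 0,"az": 0},{"jaw": 0.005,"dx": 0,"dy": 0,"dz": 0,"ax": 0,"ay": 0,"az": 0}]}}

```text
clock: 4.42
eef_pos: [0.5708, -0.2276, 0.0497]
orientation: [148.4, 89.9, -8.6]
contact_force: [-0.8, 0.3, 3.4]
gripper_width: 0.121
```

```bash
python3 look.py l7.png
```

```text
t 4.42 pos [ 0.5708 -0.2276  0.0497] F [-0.8  0.3  3.4] w 0.121 q7 -138.5
flip -1 d [-0.0373 -0.0005  0.001 ] a [ 0.03 -0.08 -0.05]
closing dir in tool [ 1.5e-03  6.0e-04 -1.0e+00]
side front 731 z low [0.0755 0.0803 0.083  0.085 ] low xy [ 0.5807 -0.228   0.0893]
side back 1075 z low [0.0729 0.0752 0.0765 0.0768] low xy [ 0.5566 -0.2383  0.0792]
scene front 863 z low [0.0657 0.0678 0.0708 0.0725] low xy [ 0.5817 -0.2169  0.0731]
scene back 331 z low [0.0783 0.085  0.089  0.0954] low xy [ 0.5609 -0.2228  0.097 ]
```

View pics/l7.png

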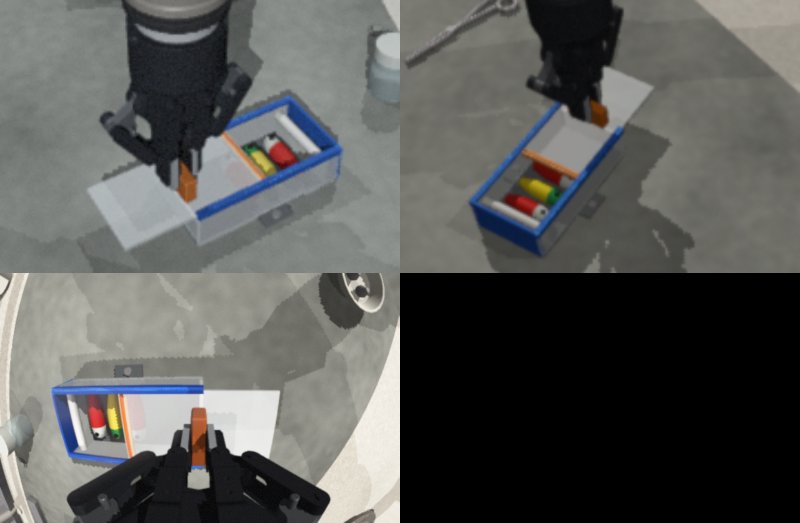

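Rib is gripped: opening about 10–12 mm, and it sits between the pads. Now sliding along closing (−z tool).

Request:
{"op": "arm_command", "data": {"targets": [{"jaw": 0.005,"dx": 0,"dy": 0,"dz": -0.008,"ax": 0,"ay": 0,"az": 0},{"jaw": 0.005,"dx": 0,"dy": 0,"dz": -0.02,"ax": 0,"ay": 0,"az": 0},{"jaw": 0.005,"dx": 0,"dy": 0,"dz": -0.032,"ax": 0,"ay": 0,"az": 0},{"jaw": 0.005,"dx": 0,"dy": 0,"dz": -0.044,"ax": 0,"ay": 0,"az": 0},{"jaw": 0.005,"dx": 0,"dy": 0,"dz": -0.052,"ax": 0,"ay": 0,"az": 0}]}}

```text
clock: 4.98
eef_pos: [0.6209, -0.2065, 0.0497]
orientation: [146.3, 89.8, -10.7]
contact_force: [-2.3, -1.8, 3.8]
gripper_width: 0.121
```

```bash
python3 look.py l8.png; python3 -c "
from h import *
s=env.state()['eef_pos']; print('tcp to box centre along',((np.array([.637,-.199,0])-s)[:2]@C[:2]).round(4))"
```

```text
t 4.98 pos [ 0.6209 -0.2065  0.0497] F [-2.3 -1.8  3.8] w 0.121 q7 -141.4
flip -1 d [-0.0374 -0.0005  0.0554] a [ 0.1  -0.14 -0.09]
closing dir in tool [ 0.0025  0.0018 -1.    ]
side front 543 z low [0.0741 0.0865 0.0903 0.1019] low xy [ 0.6346 -0.209   0.101 ]
side back 1043 z low [0.071  0.0752 0.0757 0.0763] low xy [ 0.6062 -0.2166  0.0778]
scene front 875 z low [0.0662 0.067  0.0718 0.0728] low xy [ 0.6321 -0.1947  0.0737]
scene back 344 z low [0.0789 0.0842 0.089  0.0928] low xy [ 0.6107 -0.2013  0.0956]
tcp to box centre along 0.0181
```

View pics/l8.png

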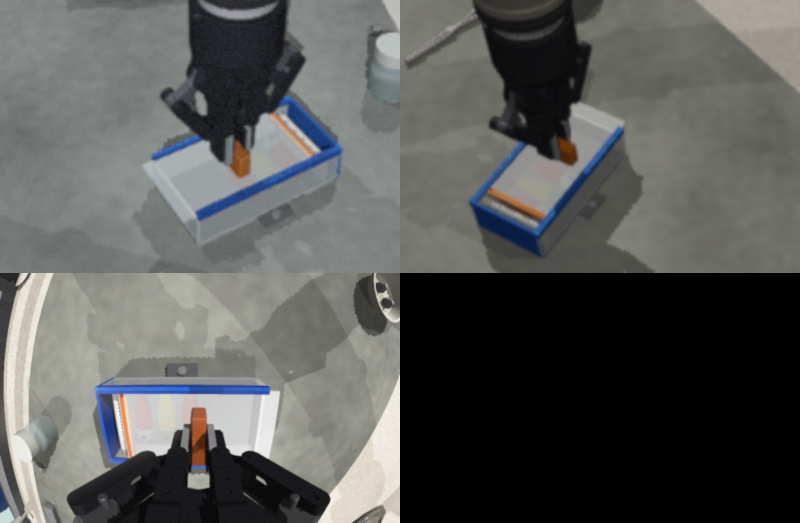

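The lid slides with the rib and is about 18 mm open. Now forcing it over the ridge.

Request:
{"op": "arm_command", "data": {"targets": [{"jaw": 0.005,"dx": 0,"dy": 0,"dz": -0.004,"ax": 0,"ay": 0,"az": 0},{"jaw": 0.005,"dx": 0,"dy": 0,"dz": -0.008,"ax": 0,"ay": 0,"az": 0},{"jaw": 0.005,"dx": 0,"dy": 0,"dz": -0.012,"ax": 0,"ay": 0,"az": 0},{"jaw": 0.005,"dx": 0,"dy": 0,"dz": -0.016,"ax": 0,"ay": 0,"az": 0},{"jaw": 0.005,"dx": 0,"dy": 0,"dz": -0.018,"ax": 0,"ay": 0,"az": 0}]}}

```text
clock: 5.55
eef_pos: [0.6362, -0.2001, 0.0497]
orientation: [145.3, 89.9, -11.7]
contact_force: [-2.0, -0.2, 1.1]
gripper_width: 0.123
```

```bash
python3 look.py l9.png; python3 -c "
from h import *
s=env.state()['eef_pos']; print('tcp to box centre along',((np.array([.637,-.199,0])-s)[:2]@C[:2]).round(4))"
```

```text
t 5.55 pos [ 0.6362 -0.2001  0.0497] F [-2.  -0.2  1.1] w 0.123 q7 -142.3
flip -1 d [-0.0374 -0.0006  0.072 ] a [ 0.06 -0.11 -0.07]
closing dir in tool [ 0.0019  0.001  -1.    ]
side front 611 z low [0.0756 0.0811 0.09   0.0938] low xy [ 0.6462 -0.2003  0.0962]
side back 1029 z low [0.0728 0.0755 0.0766 0.077 ] low xy [ 0.6214 -0.2097  0.0783]
scene front 891 z low [0.0681 0.0709 0.0723 0.0736] low xy [ 0.6475 -0.1889  0.0747]
scene back 395 z low [0.0771 0.0801 0.0815 0.0835] low xy [ 0.626  -0.1962  0.0869]
tcp to box centre along 0.0008
```

View pics/l9.png

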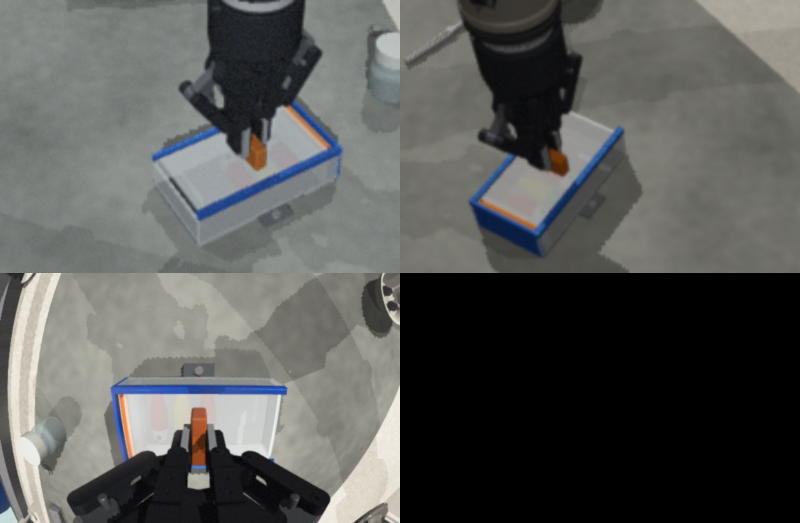

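The orange leading edge is against the end wall within a millimetre or two. I'll press on gently until I feel the stop.

Request:
{"op": "arm_command", "data": {"targets": [{"jaw": 0.005,"dx": 0,"dy": 0,"dz": -0.001,"ax": 0,"ay": 0,"az": 0},{"jaw": 0.005,"dx": 0,"dy": 0,"dz": -0.002,"ax": 0,"ay": 0,"az": 0},{"jaw": 0.005,"dx": 0,"dy": 0,"dz": -0.003,"ax": 0,"ay": 0,"az": 0},{"jaw": 0.005,"dx": 0,"dy": 0,"dz": -0.004,"ax": 0,"ay": 0,"az": 0},{"jaw": 0.005,"dx": 0,"dy": 0,"dz": -0.004,"ax": 0,"ay": 0,"az": 0}]}}

```text
clock: 6.12
eef_pos: [0.6367, -0.1999, 0.0496]
orientation: [-6.5, 89.8, -163.6]
contact_force: [-11.6, -2.2, 12.9]
gripper_width: 0.123
```

The lid moved only 0.5 mm while the force rose to about 12 N, so it is at the stop. Relax, then open.

Request:
{"op": "arm_command", "data": {"targets": [{"jaw": 0.005,"dx": 0,"dy": 0,"dz": 0,"ax": 0,"ay": 0,"az": 0},{"jaw": 0.045,"dx": 0,"dy": 0,"dz": 0,"ax": 0,"ay": 0,"az": 0},{"jaw": 0.045,"dx": 0,"dy": 0,"dz": 0,"ax": 0,"ay": 0,"az": 0},{"jaw": 0.045,"dx": 0,"dy": 0,"dz": 0,"ax": 0,"ay": 0,"az": 0},{"jaw": 0.045,"dx": 0,"dy": 0,"dz": 0,"ax": 0,"ay": 0,"az": 0}]}}

```text
clock: 6.53
eef_pos: [0.6371, -0.1994, 0.0495]
orientation: [-9.0, 89.8, -166.1]
contact_force: [0.0, -0.5, -0.9]
gripper_width: 0.525
```

Request:
{"op": "arm_command", "data": {"targets": [{"jaw": 0.045,"dx": -0.015,"dy": 0,"dz": 0,"ax": 0,"ay": 0,"az": 0},{"jaw": 0.045,"dx": -0.04,"dy": 0,"dz": 0,"ax": 0,"ay": 0,"az": 0},{"jaw": 0.045,"dx": -0.075,"dy": 0,"dz": 0,"ax": 0,"ay": 0,"az": 0},{"jaw": 0.045,"dx": -0.11,"dy": 0,"dz": 0,"ax": 0,"ay": 0,"az": 0},{"jaw": 0.045,"dx": -0.14,"dy": 0,"dz": 0,"ax": 0,"ay": 0,"az": 0}]}}

```text
clock: 6.95
eef_pos: [0.6381, -0.1992, 0.1917]
orientation: [9.6, 89.9, -147.4]
contact_force: [0.9, 0.2, -0.4]
gripper_width: 0.524
```

```bash
python3 look.py l10.png; python3 - <<'E'
from h import *
for c,roi in (("scene",(150,60,300,205)),("side",(260,220,415,340))):
    d=env.get_image(c); hsv=cv2.cvtColor(d["image"],cv2.COLOR_BGR2HSV)
    M=np.zeros((400,640),bool); M[roi[1]:roi[3],roi[0]:roi[2]]=1
    M&=d["z_map"]>0
    m=M&(hsv[...,0]>4)&(hsv[...,0]<18)&(hsv[...,1]>170)
    O=np.array([px2w(d,u,v) for v,u in zip(*np.nonzero(m))])
    T=O[(O[:,2]>.0665)&(O[:,2]<.086)]
    r=cv2.minAreaRect((T[:,:2]*1000).astype(np.float32)); cc=np.array(r[0])/1000; print(c,len(T),r,"open:",((np.array([.637,-.199])-cc)@C[:2]).round(4))
    cv2.imwrite(f"pics/{c}_end.png",d["image"])
E
```

```text
t 6.95 pos [ 0.6381 -0.1992  0.1917] F [ 0.9  0.2 -0.4] w 0.524 q7 -142.9
flip -1 d [ 0.1049 -0.0006  0.074 ] a [ 0.04  0.1  -0.02]
closing dir in tool [-1.8e-03  7.0e-04 -1.0e+00]
side front 0 z low  low xy 
side back 0 z low  low xy 
scene front 0 z low  low xy 
scene back 0 z low  low xy 
scene 202 ((638.3247680664062, -196.54525756835938), (10.698777198791504, 41.72080612182617), 21.737085342407227) open: -0.0022
side 224 ((634.2944946289062, -202.35003662109375), (11.263406753540039, 41.58449172973633), 23.667612075805664) open: 0.0038
```

View pics/l10.png

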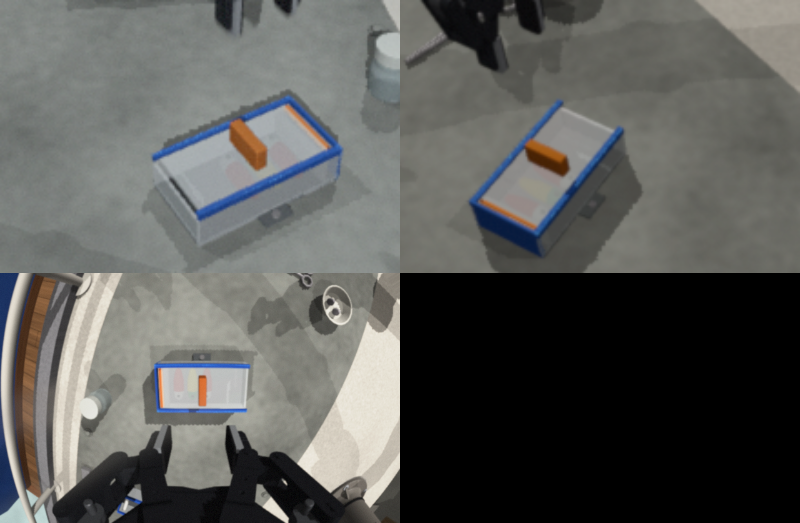

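View pics/scene_end.png

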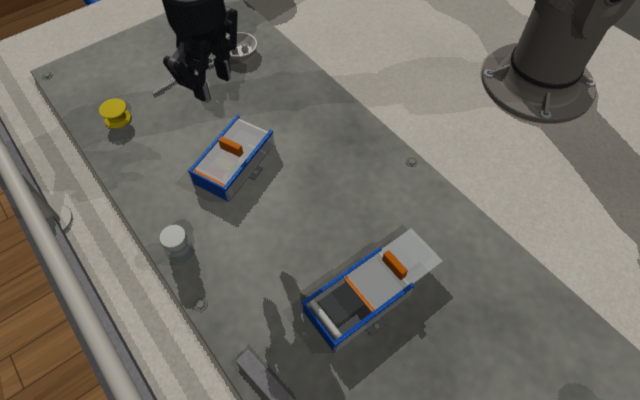

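```bash
python3 -c "
from h import *
print(env.close_job()); print(env.state()['clock'])"
```

```text
the job is handed in; nothing more can be done
None
the job is handed in; nothing more can be done
```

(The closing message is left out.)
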